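# Shut the camera case and fasten its hasp

### The job

Close up the equipment case on the repair bench. First push its raised lid fully shut while the hasp is still folded back, then swing the hasp forward over the catch so that it lies flat on the case with the catch standing through its slot. Leave the camera, the lens and the screwdriver beside the case where they are.

Things in the scene. Friction and masses are not known exactly. Their poses are not given: they have to be found in the camera images.
- case: Aluminium equipment case with black edges, fixed on the bench, 270 mm deep (its x), 280 wide (its y), 102 high when shut. Origin: centre of its underside, z up. Front = its -x. The front of the top (x -135 to -17 mm) is a fixed deck at z 102 mm with the catch; the lid covers the rest (x -15 to +135), hinged along the rear edge: hinge line along y at x +135, z 90 mm.
- lid (a joint): Lid angle, 0 = fully shut, grows as its front edge rises (stop at 1.0 rad; starts 0.45 to 0.8). Flat plate 150 mm from hinge to front edge, 280 mm wide, 12 mm thick; shut, its top is at z 102 mm, level with the deck. Stiff hinge (0.5 N m of friction, lid 0.28 to 0.52 kg): it stays where it is left.
- lid_edge (a point): Middle of the top front edge of the lid, 150 mm from the hinge.
- hasp (a joint): Hasp angle relative to the lid: 0 = closed (flat over the deck, pointing to the case's front), 1.57 = square to the lid, stop at 2.3 = leaning back over the lid; starts 1.7 to 2.2. Hinge friction 0.08 N m, no spring or snap: it stays where it is left.
- hasp_pin (a point): Middle of the hasp's hinge pin (along the case's y), on the lid at its front edge; lid shut: x -10, y 0, z 107 mm in the case's frame. The hasp is a flat dark steel strap 46 mm wide, 100 mm from pin to tip, 4 mm thick, 90 g, with a slot 14 mm long, 26 mm wide (across), centred 62 mm from the pin. Closed, its upper face is at z 108 mm in the case's frame.
- hasp_tip (a point): Middle of the hasp's free end, 100 mm from the pin.
- catch (a point): Top of the catch: an upright staple of 6 mm steel wire fixed to the deck, 22 mm wide along the case's y, 19 mm above the deck, at x -72, y 0 in the case's frame. It stands through the slot of the closed hasp and sticks up 13 mm above it.
- camera: Old still camera standing loose on the bench, bystander, 135 mm wide (its y), 85 mm deep with the lens (towards its -x), 92 mm high, 0.6 kg. Origin: underside, under the camera's body.
- lens: Black camera lens standing loose on end, bystander, 68 mm diameter, 75 mm high. Origin: centre of its underside.
- screwdriver: Screwdriver lying loose on the bench before the case's front, bystander, 170 mm long along its x.

How it is judged:
By the outcome, as a careful person would: the job done as asked, in the order asked, and still so for the second after the job is handed in, with the robot touching nothing.
It also fails if it takes over 45 s, if anything falls off the work surface, if the arm or the gripper's body presses on something with over 40 N, if the wrist force passes 120 N, or if a joint passes its speed limit or range.

### The arm

A 6-joint arm with a two-finger parallel gripper is mounted at the origin on the work surface. World frame = base frame: x ahead of the robot, y to its left, z up, the work surface at z = 0. Lengths are in m, angles in rad, forces in N, time in s.
With the tool pointing down it reaches from about 0.325 to 0.9 m from the base axis. Payload 3.5 kg.
Tool frame: the origin (TCP) lies midway between the tips of the shut fingers; the grasp point (between the pads) lies 19 mm behind it; z points along the fingers, y is the line along which they close (so a half turn about z gives the same grasp; the last joint's range is limited). The gripper opens to 85 mm and grips with 20 to 120 N. Pads are 22 mm wide; open, the fingers measure 114 mm over their backs; the gripper's body (76 mm by 85 mm) begins 54 mm behind the grasp point. The pads swing forward as they close: fully open they stand 13 mm farther back than shut.
Start: joints at [1.149, 0.276, -0.026, 1.268, 0, 1.467], TCP at [0.196, 0.594, 0.231] pointing down, gripper open.
Joint ranges: [-3.12, 3.12], [-0.85, 1.88], [-1.08, 1.24], [-1.95, 2.15], [-1.57, 1.53], [-3.14, 3.14]. Speed limits (rad/s): [2.57, 2.57, 3.14, 3.14, 3.14, 3.14].

### API

Orientations are given as [roll, pitch, yaw] about the fixed x, y, z axes, in that order (R = Rz(yaw) Ry(pitch) Rx(roll)).
In Python, from rig import env, move_gripper, kin, viewer, status gives the robot as it stands. Calls block until the motion is done:
- env.goto(position, orientation): joint-space move of the TCP to a pose.
- env.move_straight(position, velocity=0.15, rot=None, threshold=None): straight line of the TCP; rot=None keeps the orientation; velocity is the mean speed in m/s. With threshold (N) it stops when the force on the tool has changed by that much, and returns True; else False.
- env.move_j(angles): joint-space move.
- move_gripper(opening): opening from 0.0 (shut) to 1.0 (fully open); the grip force is fixed at half the most; returns when the fingers have stopped.
- env.hold(seconds).
- kin.solve_ik(position, orientation): joint angles nearest the present ones, or None.
- viewer.get_image(name): name is "side" or "top" or "wrist"; returns the picture (420x560x3 uint8, blue, green, red); there is no depth.
- viewer.camera_info(name): a dict with "intrinsics" (3x3 intrinsics, pixels), "camera_from_world" (4x4, takes a point from world to camera coordinates); the wrist camera has in their place "hand_eye" (4x4, takes a point from camera to tool coordinates, whose origin is the TCP and whose axes are the flange's). Camera axes: x right, y up, looking along -z (the intrinsics and any distortion apply to the point x, -y, -z); pixel columns grow to the right and rows downward; lengths in m; the calibration is good to about 2 mm. The wrist camera is an equidistant fisheye: a pixel r from the principal point sees the ray r / f radians off the axis. A picture is of the moment at which its call begins: read the wrist's pose just before it. camera_info takes no time and is no camera call.
A pose or a line that the arm cannot do raises env.PlanningError and nothing moves.
- env.sign_off(): hands the job in; it is judged then, once.
Readings, each from a call of its own:
- status.current_t(): time.
- status.current_joints(): joint angles.
- status.current_qd(): joint speeds.
- status.current_joint_efforts(): joint torques, N m.
- status.current_eef_pos(): TCP position.
- status.current_eef_rot(): TCP orientation.
- status.current_ft_force(): force on the tool from outside, world axes, zero at the start.
- status.current_ft_torque(): the same for the moment, N m.
- status.current_width(): opening from 0.0 (shut) to 1.0 (fully open).
- status.current_finger_force(): force on a finger pad.
Only numpy, scipy, OpenCV 4.12 (cv2) and the standard library are available. Lean on these libraries where they do the work, as an engineer would, in place of code of your own. Each camera call takes 0.05 s, during which the arm holds its last target. There are 200 camera calls.

## Working session

There is one attempt and no reset: what is moved stays moved. The work goes in short steps, each a Python script; the robot and the scene stay as the last script left them, time stands still between calls to the robot, and variables do not carry over. Pictures are saved under pics/ and viewed, at most 10 in all, crops included, and the job is handed in when it is done.

```bash
ls; mkdir -p pics
python3 - <<'E'
from rig import env, move_gripper, kin, viewer, status
import cv2
for n in("side","top"):
    i=viewer.get_image(n); cv2.imwrite(f"pics/{n}0.png",i)
    c=viewer.camera_info(n); print(c)
print(status.current_t(),status.current_eef_rot())
E
```

```text
pics
{'intrinsics': array([[453.57648576,   0.        , 273.84235875],
       [  0.        , 453.57648576, 206.27379875],
       [  0.        ,   0.        ,   1.        ]]), 'camera_from_world': array([[ 0.93194236, -0.36260412,  0.00130209, -0.5028563 ],
       [ 0.21899021,  0.56568973,  0.79500844, -0.21694536],
       [-0.28900992, -0.74061689,  0.60659698, -1.12071906],
       [ 0.        ,  0.        ,  0.        ,  1.        ]])}
{'intrinsics': array([[414.59618541,   0.        , 284.13227372],
       [  0.        , 414.59618541, 211.5057496 ],
       [  0.        ,   0.        ,   1.        ]]), 'camera_from_world': array([[ 0.02610366, -0.99961099, -0.00982175,  0.05726003],
       [ 0.98131495,  0.02374982,  0.19093696, -0.55669569],
       [-0.19062941, -0.01462239,  0.98155316, -1.00217191],
       [ 0.        ,  0.        ,  0.        ,  1.        ]])}
0.1 [-3.13957217e+00 -1.82854258e-04  2.82273583e+00]
```

View pics/side0.png

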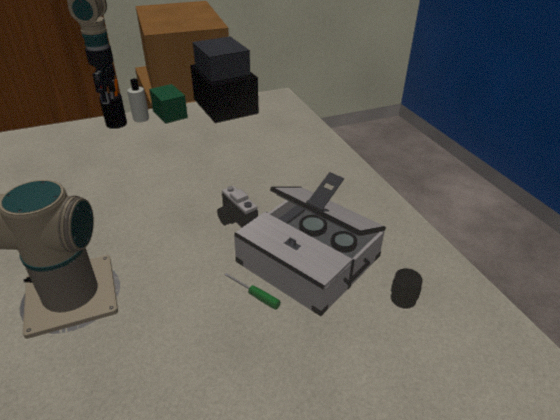

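View pics/top0.png

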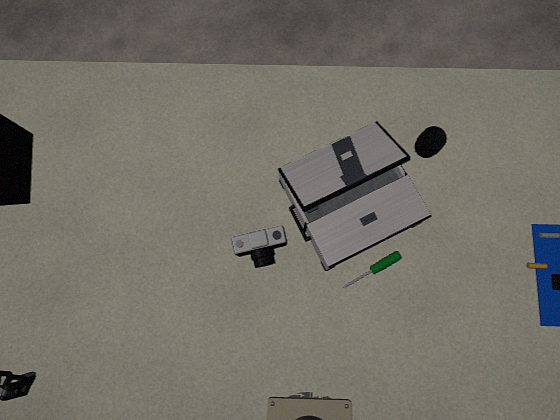

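The side view shows the case with its lid raised, the hasp standing up at (325,190) and the catch at (292,243). In the top view the deck's front corners are at about (325,269) and (430,214), the catch at (369,218) and the lens at (430,141). I'll zoom in for exact pixels.

Run:
```python
import cv2
i=cv2.imread("pics/top0.png")[110:275,265:445]; cv2.imwrite("pics/tc.png",cv2.resize(cv2.convertScaleAbs(i,alpha=1.5),None,fx=3.6,fy=3.6,interpolation=3))
i=cv2.imread("pics/side0.png")[165:315,225:395]; cv2.imwrite("pics/sc.png",cv2.resize(cv2.convertScaleAbs(i,alpha=1.5),None,fx=4,fy=4,interpolation=3))
```

```text
(no output)
```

View pics/tc.png

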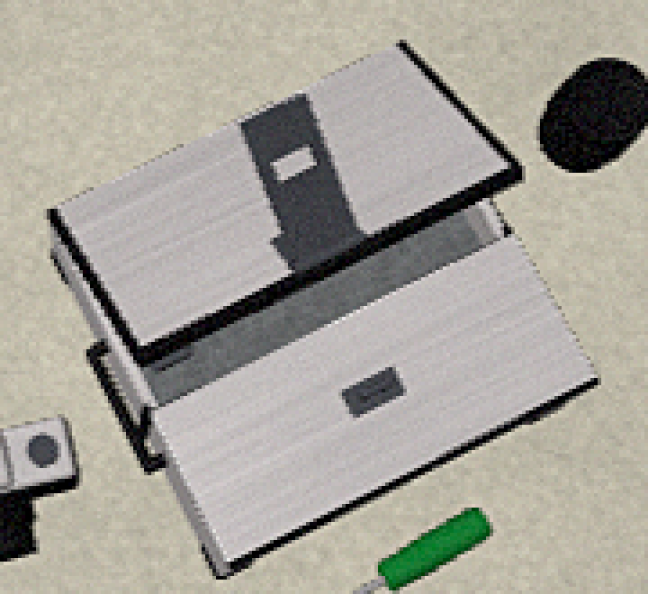

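View pics/sc.png

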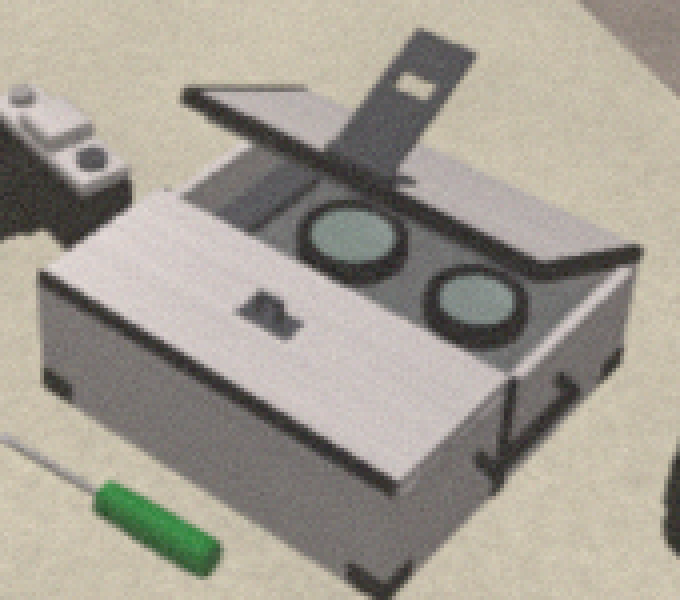

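The top crop shows the deck corners at crop pixels (222,562), (598,381), (510,235) and (150,408), and the catch plate at (372,391). The side crop shows the same corners at (40,275), (395,488), (513,378) and (178,192), with the hasp tip at (447,42). Next I'll triangulate.

```bash
cat > h.py <<'E'
import numpy as np
from rig import env, move_gripper, kin, viewer, status
def ray(n,uv):
    c=viewer.camera_info(n);K=c["intrinsics"];T=c["camera_from_world"]
    d=np.linalg.inv(K)@[*uv,1.];d=T[:3,:3].T@(d*[1,-1,-1]);return -T[:3,:3].T@T[:3,3],d/np.linalg.norm(d)
def plane(n,uv,z):
    o,d=ray(n,uv);return o+d*(z-o[2])/d[2]
def tri(a,b):
    o1,d1=ray("top",a);o2,d2=ray("side",b)
    t=np.linalg.lstsq(np.c_[d1,-d2],o2-o1,rcond=None)[0]
    p,q=o1+d1*t[0],o2+d2*t[1];return (p+q)/2,np.linalg.norm(p-q)
E
python3 - <<'E'
from h import *
np.set_printoptions(precision=4,suppress=True)
t=lambda u,v:(u/3.6+265,v/3.6+110)
s=lambda u,v:(u/4+225,v/4+165)
C=np.array([[-.135,.14],[-.135,-.14],[-.017,-.14],[-.017,.14],[-.072,0]])
A=[t(222,562),t(598,381),t(510,235),t(150,408),t(372,391)]
B=[s(40,275),s(395,488),s(513,378),s(178,192),s(270,316)]
W=[]
for a,b in zip(A,B):
    print(plane("top",a,.102),plane("side",b,.102),*tri(a,b)); W.append((plane("top",a,.102)+plane("side",b,.102))[:2]/2)
W=np.array(W);c0,w0=C.mean(0),W.mean(0);U,S,V=np.linalg.svd((C-c0).T@(W-w0))
R=(U@V).T;yaw=np.arctan2(R[1,0],R[0,0]);o=w0-R@c0
print("case",o,yaw,"resid\n",W-(C@R.T+o))
def cas(p): p=np.array(p);return np.r_[R.T@(p[:2]-o),p[2]]
for n,a,b in(("edgeR",t(521,170),s(638,250)),("edgeL",t(140,350),s(185,92)),("tip",t(274,109),s(447,42)),("pin",t(325,252),s(368,170))):
    p,e=tri(a,b);print(n,p,e,cas(p))
np.savez("case.npz",o=o,yaw=yaw)
E
```

```text
[ 0.4166 -0.0335  0.102 ] [ 0.4169 -0.044   0.102 ] [ 0.4183 -0.0345  0.0936] 0.0023175832244787193
[ 0.5437 -0.2847  0.102 ] [ 0.5462 -0.2872  0.102 ] [ 0.5455 -0.2858  0.1003] 0.002958800418668633
[ 0.6439 -0.2289  0.102 ] [ 0.65   -0.2341  0.102 ] [ 0.6484 -0.2311  0.0984] 0.0067589289915215645
[0.518  0.0154 0.102 ] [0.5284 0.0038 0.102 ] [0.5256 0.0136 0.0938] 0.012593073021193647
[ 0.5332 -0.1333  0.102 ] [ 0.5373 -0.132   0.102 ] [ 0.5347 -0.1335  0.1035] 0.0036764969655870188
case [ 0.6003 -0.1016] 0.47372634653766427 resid
 [[ 0.0004 -0.0002]
 [ 0.0009  0.0018]
 [-0.0021  0.0024]
 [ 0.0018 -0.0057]
 [-0.001   0.0017]]
edgeR [ 0.6952 -0.2291  0.1715] 0.05627936921251776 [ 0.0262 -0.1567  0.1715]
edgeL [0.5431 0.0252 0.1663] 0.0024032573106768386 [0.0068 0.1389 0.1663]
tip [ 0.6879 -0.0535  0.2188] 0.0024914114570470857 [0.0999 0.0028 0.2188]
pin [ 0.6148 -0.0934  0.1648] 0.006738932200198657 [0.0166 0.0007 0.1648]
```

```bash
cat >> h.py <<'E'
import os
if os.path.exists("case.npz"):
    z=np.load("case.npz");o=z["o"];yaw=float(z["yaw"]);c,s=np.cos(yaw),np.sin(yaw)
    def w(x,y,zz): return [o[0]+c*x-s*y,o[1]+s*x+c*y,zz]
    def cas(p): d=np.array(p[:2])-o; return np.round([c*d[0]+s*d[1],-s*d[0]+c*d[1],p[2]],4)
E
python3 - <<'E'
from h import *
import cv2
move_gripper(0.0)
p=w(.045,.085,.30)
best=[]
for y in (yaw,yaw-np.pi):
    q=kin.solve_ik(p,[np.pi,0,y]); print(y,q)
    if q is not None: best.append((abs(q[5]),y))
y=min(best)[1]; np.save("y.npy",y)
env.goto(p,[np.pi,0,y])
env.move_straight(w(.045,.085,.19),.15)
f0=status.current_ft_force()
hit=env.move_straight(w(.045,.085,.096),.06,threshold=20)
print(hit,cas(status.current_eef_pos()),status.current_ft_force()-f0)
cv2.imwrite("pics/s1.png",cv2.resize(viewer.get_image("side")[150:320,205:405],None,fx=3,fy=3))
env.move_straight(w(.045,.085,.30),.25)
i=viewer.get_image("side");j=viewer.get_image("top")
cv2.imwrite("pics/side2.png",i);cv2.imwrite("pics/top2.png",j)
a=cv2.resize(i[165:315,225:395],(400,353));b=cv2.resize(j[110:275,265:445],(385,353));cv2.imwrite("pics/m2.png",cv2.convertScaleAbs(np.hstack([a,b]),alpha=1.5))
print(status.current_t())
E
```

```text
0.47372634653766427 [-0.11637711  0.20824978  0.03011591  1.39266246  0.          2.5514892 ]
-2.6678663070521287 [-0.11637711  0.20824978  0.03011591  1.39266246  0.         -0.59010346]
True [0.0444 0.0854 0.1021] [-1.56705694  1.5908643   3.96204427]
6.7583
```

View pics/m2.png

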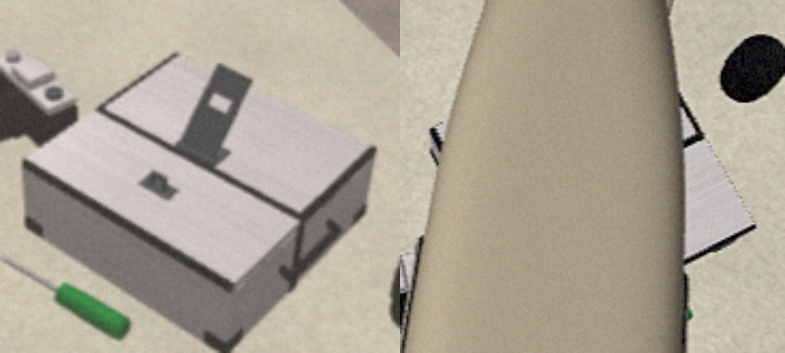

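The lid is shut (the fingertip stopped at z 0.102) and the hasp is still folded back, with its tip at about (235,72) in the mosaic. Next I'll swing the hasp.

Run:
```python
from h import *
import cv2
f0=status.current_ft_force()
def go(x,z,v=.12,th=25):
    h=env.move_straight(w(x,0,z),v,threshold=th)
    if h: print("hit",cas(status.current_eef_pos()),status.current_ft_force()-f0); raise SystemExit
go(.11,.30,.2); go(.11,.157,.2); go(-.005,.157)
go(-.007,.197,.1)
for p in np.radians([75,62,50,38,27,17]):
    go(-.010-.09*np.cos(p)+.011,.107+.09*np.sin(p)+.002)
print(cas(status.current_eef_pos()),status.current_ft_force()-f0)
h=env.move_straight(w(-.093,0,.103),.05,threshold=15)
print(h,cas(status.current_eef_pos()),status.current_ft_force()-f0)
env.move_straight(w(-.093,0,.25),.2)
env.goto(w(.0,.25,.40),status.current_eef_rot())
i=viewer.get_image("side");j=viewer.get_image("top")
a=cv2.resize(i[165:315,225:395],(400,353));b=cv2.resize(j[110:275,265:445],(385,353));cv2.imwrite("pics/m3.png",cv2.convertScaleAbs(np.hstack([a,b]),alpha=1.5))
print(status.current_t())
```

```text
hit [ 0.0331 -0.0013  0.1634] [0.88853797 1.23886621 4.0221258 ]
```

Run:
```python
from h import *
import cv2
i=viewer.get_image("side");j=viewer.get_image("wrist")
a=cv2.resize(i[130:290,225:395],(400,376));b=cv2.resize(j,(400,300));b=cv2.copyMakeBorder(b,0,76,0,0,0)
cv2.imwrite("pics/m3.png",cv2.convertScaleAbs(np.hstack([a,b]),alpha=1.5))
print(status.current_t(),status.current_ft_force(),cas(status.current_eef_pos()))
```

```text
9.0917 [0.39460045 0.80346992 5.33743478] [ 0.0343 -0.0013  0.163 ]
```

View pics/m3.png

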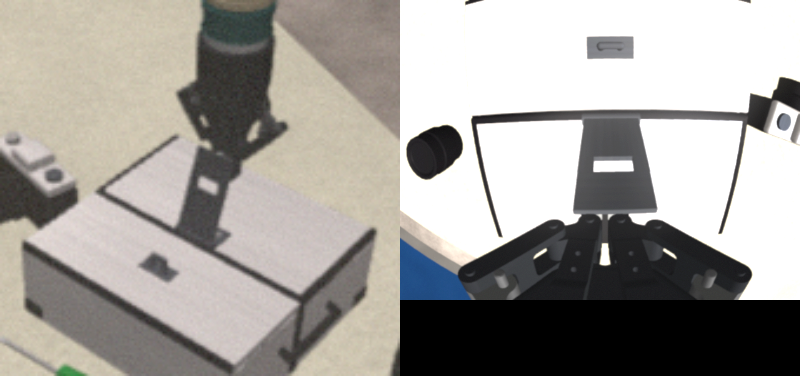

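The hasp has swung partway to about 1.9 rad. Its tip seems to be catching under a finger knuckle, because the force on the tool is upward. I'll back off, raise the tool so that only the fingertip overlaps the hasp tip, and go on.

Run:
```python
from h import *
import cv2
R=[np.pi,0,float(np.load("y.npy"))]
env.move_straight(w(.075,0,.163),.12,rot=R)
env.move_straight(w(.075,0,.188),.12)
f0=status.current_ft_force()
def go(x,z,v=.12,th=25):
    h=env.move_straight(w(x,0,z),v,threshold=th)
    print("hit" if h else "",cas(status.current_eef_pos()),status.current_ft_force()-f0)
    if h: raise SystemExit
go(.02,.188); go(-.007,.192,.08)
cv2.imwrite("pics/s4.png",viewer.get_image("side")[130:290,225:395])
for p in np.radians([75,62,50,38,27,17]):
    go(-.010-.09*np.cos(p)+.011,.107+.09*np.sin(p)+.002)
h=env.move_straight(w(-.093,0,.103),.05,threshold=15)
print(h,cas(status.current_eef_pos()),status.current_ft_force()-f0)
env.move_straight(w(-.093,0,.25),.2)
env.goto(w(.0,.25,.40),R)
i=viewer.get_image("side");j=viewer.get_image("top")
a=cv2.resize(i[165:315,225:395],(400,353));b=cv2.resize(j[110:275,265:445],(385,353));cv2.imwrite("pics/m4.png",cv2.convertScaleAbs(np.hstack([a,b]),alpha=1.5))
print(status.current_t())
```

```text
[0.0199 0.     0.1877] [ 0.75928185 -1.67339945 -1.19127557]
 [-7.400e-03 -1.000e-04  1.922e-01] [ 0.34388676 -1.2215539  -1.28276033]
 [-2.250e-02 -1.000e-04  1.962e-01] [ 1.58055809 -0.93951799 -1.11415633]
 [-0.0414  0.0002  0.1881] [ 0.3901496  -1.13671154 -0.38276665]
 [-0.0568  0.0002  0.1777] [ 1.34595722 -1.94673724 -0.39091936]
 [-0.0699  0.0003  0.1642] [ 1.27699505 -0.94384697 -0.34715138]
 [-0.0793  0.0004  0.1496] [ 0.75498462 -1.43002298 -0.49467335]
 [-0.0853  0.0005  0.135 ] [ 1.13328405 -3.09159459 -0.32850836]
True [-9.170e-02  1.000e-04  1.078e-01] [-0.56666143 -0.96522854  8.65318039]
15.6
```

View pics/m4.png

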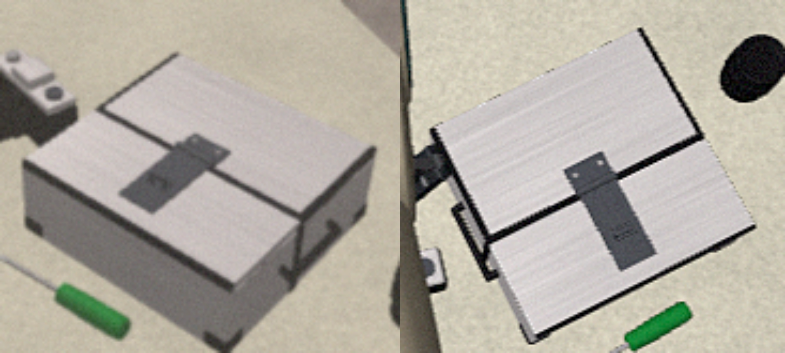

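The hasp lies flat at z 0.108 with the catch through its slot at (157,180), and the camera, lens and screwdriver look undisturbed. I'll press the lid once more in case the jam lifted it slightly, then hand in.

Run:
```python
from h import *
R=[np.pi,0,float(np.load("y.npy"))]
env.goto(w(.045,.085,.25),R); env.move_straight(w(.045,.085,.125),.2)
print(env.move_straight(w(.045,.085,.097),.04,threshold=15),cas(status.current_eef_pos()))
env.move_straight(w(.045,.085,.25),.2); env.hold(.3)
print(status.current_t(), env.sign_off())
```

```text
True [0.0449 0.085  0.102 ]
the job is handed in; nothing more can be done
19.0583 None
```

The case is closed and the job is handed in at 19 s: lid fully shut first, then the hasp flat with the catch through its slot, and the camera, lens and screwdriver look undisturbed; on the first try the hasp caught the gripper partway, so I backed off and re-approached higher, and a final press found the lid still shut.

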